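Nest the drinks tumblers on the hall console

TASK

Clear the four tumblers on the hall console into one upright nest on the white coaster, one at a time: first stand the blue one in the middle of the coaster, then nest the green one in it, then the red one in the green, and last the yellow one in the red, each fully seated in the one below. Do not knock any tumbler over, leave the bottle opener, the whistle and the sunglasses where they lie, and let go of everything at the end.

Things in the scene. Friction and masses are not known exactly. Their poses are not given: they have to be found in the camera images.
- blue_mid (a point): Blue open plastic tumbler, loose, upright, 90 mm tall, 0.08-0.15 kg. Foot 40 mm wide, tapering to 56 mm; then a straight collar, 66 mm wide, from 58 mm up to the rim (mouth 60 mm). Nested, the step under its collar rests on the lower one's rim, 32 mm higher, 2 mm play. Grip the collar near the rim, fingertips above its lower edge. Point: on its axis, 45 mm above the foot; z to the mouth.
- green_mid (a point): Green open plastic tumbler, loose, upright, 90 mm tall, 0.08-0.15 kg. Foot 40 mm wide, tapering to 56 mm; then a straight collar, 66 mm wide, from 58 mm up to the rim (mouth 60 mm). Nested, the step under its collar rests on the lower one's rim, 32 mm higher, 2 mm play. Grip the collar near the rim, fingertips above its lower edge. Point: on its axis, 45 mm above the foot; z to the mouth.
- red_mid (a point): Red open plastic tumbler, loose, upright, 90 mm tall, 0.08-0.15 kg. Foot 40 mm wide, tapering to 56 mm; then a straight collar, 66 mm wide, from 58 mm up to the rim (mouth 60 mm). Nested, the step under its collar rests on the lower one's rim, 32 mm higher, 2 mm play. Grip the collar near the rim, fingertips above its lower edge. Point: on its axis, 45 mm above the foot; z to the mouth.
- yellow_mid (a point): Yellow open plastic tumbler, loose, upright, 90 mm tall, 0.08-0.15 kg. Foot 40 mm wide, tapering to 56 mm; then a straight collar, 66 mm wide, from 58 mm up to the rim (mouth 60 mm). Nested, the step under its collar rests on the lower one's rim, 32 mm higher, 2 mm play. Grip the collar near the rim, fingertips above its lower edge. Point: on its axis, 45 mm above the foot; z to the mouth.
- white_coaster_top (a point): The white glazed ceramic coaster with a cork bottom, on which the nest is to stand, a disc 100 mm across and 10 mm thick that does not slide. This point is the centre of its flat upper face, 10 mm above the glass; z is up.
- clay_coaster_top (a point): The other coaster, brown terracotta with a cork bottom, which is not used, a disc 100 mm across and 10 mm thick that does not slide. This point is the centre of its flat upper face, 10 mm above the glass; z is up.
- opener: Brushed aluminium bottle opener lying flat, 6 mm thick, 36 mm wide at its ring, about 116 mm long along its x axis; loose. Origin on its underside, 52 mm behind the front of the ring.
- whistle: Small yellow plastic whistle with a steel ring, about 55 x 19 x 21 mm with the ring, its length along x; loose. Origin on its underside, 25 mm behind the mouthpiece end.
- sunglasses: Folded black plastic sunglasses with amber lenses, standing on the rims of the lenses, 140 mm along their y axis, 37 mm deep and 40 mm high; loose. Origin under the middle.

How it is judged (in metres and radians):
On the way, in this order (a step that is already met when the one before it is completed fails the run):
1. the blue tumbler stands on the white coaster (horizontal distance between blue_mid and white_coaster_top below 0.015 m and z of blue_mid in the frame of white_coaster_top between 0.042 and 0.048 m and angle between blue_mid's own z axis and vertical below 0.12 rad), for 0.2 s.
2. the green tumbler is seated in the blue one, which is still in its place (all of step 1 and horizontal distance between green_mid and blue_mid below 0.008 m and z of green_mid in the frame of blue_mid between 0.029 and 0.035 m and angle between green_mid's own z axis and vertical below 0.12 rad), for 0.2 s.
3. the red tumbler is seated in the green one, which is still in its place (all of step 2 and horizontal distance between red_mid and green_mid below 0.008 m and z of red_mid in the frame of green_mid between 0.029 and 0.035 m and angle between red_mid's own z axis and vertical below 0.12 rad), for 0.2 s.
4. the yellow tumbler is seated in the red one, which is still in its place (all of step 3 and horizontal distance between yellow_mid and red_mid below 0.008 m and z of yellow_mid in the frame of red_mid between 0.029 and 0.035 m and angle between yellow_mid's own z axis and vertical below 0.12 rad), for 0.2 s.
At the end, for the whole second after the job is handed in: Blue stands on the white coaster within 15 mm of its centre; green sits in blue, red in green, yellow in red, each 29 to 35 mm above the one below (seated: 32) and within 8 mm of its axis; all upright within 0.12 rad and at rest (all of step 4 and linear speed of each of blue, green, red, yellow below 0.02 m/s); the robot touches nothing.
It fails at once if the bottle opener being moved by more than 20 mm (distance of opener from where it was at the start of the episode above 0.02 m).
It fails at once if the whistle being moved by more than 20 mm (distance of whistle from where it was at the start of the episode above 0.02 m).
It fails at once if the sunglasses being moved by more than 20 mm (distance of sunglasses from where it was at the start of the episode above 0.02 m).
It fails at once if a tumbler is knocked over (leans by more than 0.7 rad) (angle between any of blue_mid, green_mid, red_mid, yellow_mid's own z axis and vertical above 0.7 rad).
It also fails if it takes over 112 s, if anything falls off the work surface, if the arm or the gripper's body presses on something with over 40 N, if the wrist force passes 120 N, or if a joint passes its speed limit or range.

ROBOT

A 7-joint arm with a two-finger parallel gripper is mounted at the origin on the work surface. World frame = base frame: x ahead of the robot, y to its left, z up, the work surface at z = 0. Lengths are in mm, angles in rad, forces in N, time in s.
With the tool pointing down it reaches from about 350 to 900 mm from the base axis. Payload 8.1 kg.
Tool frame: the origin (TCP) lies midway between the tips of the shut fingers; the grasp point (between the pads) lies 19 mm behind it (manip.grip_point_offset is the z of the grasp point in the tool frame, in mm); z points along the fingers, y is the line along which they close (so a half turn about z gives the same grasp; the last joint's range is limited). The gripper opens to 92 mm and grips with 3 to 60 N. Pads are 19 mm wide; open, the fingers measure 130 mm over their backs; the gripper's body (75 mm by 190 mm) begins 47 mm behind the grasp point.
Start: joints at [-1.227, 0.434, 0.025, 1.573, -0.012, 1.134, -0.075], TCP at [270.079, 563.648, 226.742] pointing down, gripper open.
Joint ranges: [-2.62, 2.62], [-0.44, 2.09], [-1.27, 1.32], [0.08, 2.57], [-1.32, 4.46], [0.12, 2], [-2.74, 2.74]. Speed limits (rad/s): [2.22, 2.22, 3.01, 3.01, 3.14, 3.14, 3.14].

INTERFACE

Orientations are given as a unit quaternion [x, y, z, w].
In Python, from workcell import readout, cams, manip gives the robot as it stands.
- The arm moves only by the tool step_arm, never from a script. Its arguments are lists of equal length, an entry for each row: "linear": the shift along the tool's x, y, z in cm, a list of three; "rot": the turn, a rotation vector about the tool's x, y, z in degrees, a list of three; "claw": the opening, from 0 (shut) to 1 (fully open). In form: {"linear": [[tx, ty, tz], ...], "rot": [[rx, ry, rz], ...], "claw": [claw, ...]}. A call has 1 to 10 rows; each row is the pose to reach, as a shift and turn from the pose commanded when the call began, along the tool's axes at that moment; what a row does not reach only later rows make up. A row lasts 1/10 s, in which the tool goes at most 50 mm and 8.59 degrees, less where a joint would pass 70% of its speed; a pose out of reach is approached as far as the arm can. A call with a gripper value outside its range is refused whole. The fingers move at their own pace and stop on an object; "newtons" is the grip in N (left out, the last holds). Time passes only in rows, so rows that repeat a pose let the fingers close. It gives the time, the measured TCP pose, the force, the opening and the grip force at its end, in the units of the state.
- readout.observe(): the state, without advancing time (a new reading comes with each control period).
- cams.snapshot(name): name is "scene" or "top"; returns a dict with "pixels" (384x512x3 uint8, red, green, blue), "K" (3x3 intrinsics, pixels), "rvec" (rotation vector, rad) and "tvec" (3), from world to camera coordinates, as OpenCV has them. Camera axes: x right, y down, z forward; pixel columns grow to the right and rows downward; lengths in mm; the calibration is good to about 2 mm. A picture is of the moment at which its call begins. There is no depth.
- manip.finish_job(): hands the job in; it is judged then, once.
The state is a dict: "clock": time; "joints": joint angles; "joint_vel": joint speeds; "joint_efforts": joint torques, N m; "ee_pos": TCP position; "eef_rot": TCP orientation; "ft_force": force on the tool from outside, world axes, zero at the start; "ft_torque": the same for the moment, N m; "opening": finger opening in mm; "gripper_force": force on a finger pad.
Only numpy, scipy, OpenCV 4.12 (cv2) and the standard library are available. Lean on these libraries where they do the work, as an engineer would, in place of code of your own. Each camera call takes 0.05 s, during which the arm holds its last target. There are 200 camera calls.

## Working session

There is one attempt and no reset: what is moved stays moved. The work goes in short steps, Python scripts to look and compute and a tool call to move; the robot and the scene stay as the last step left them, time stands still between calls to the robot, and variables do not carry over. Pictures are saved under pics/ and viewed, at most 14 in all, crops included, and the job is handed in when it is done.

Besides the shell and the picture viewer there is one more tool, called after "Request:" as name(argument=value, ...), one argument or row to a line, values as JSON. step_arm: Moves the arm, as the interface text tells. Its arguments: {"type":"object","properties":{"linear":{"type":"array","items":{"type":"array","items":{"type":"number"}}},"rot":{"type":"array","items":{"type":"array","items":{"type":"number"}}},"claw":{"type":"array","items":{"type":"number"}},"newtons":{"type":"number"}},"required":["linear","rot","claw"]}

```bash
ls; mkdir -p pics; python3 - <<'E'
from workcell import readout,cams,manip
import cv2,numpy as np
s=readout.observe();print({k:np.round(v,3) for k,v in s.items()},manip.grip_point_offset)
ims=[]
for n in("scene","top"):
    d=cams.snapshot(n);cv2.imwrite(f"pics/{n}0.png",d["pixels"][:,:,::-1]);print(n,d["K"],d["rvec"],d["tvec"])
E
```

```text
pics
{'clock': np.float64(0.0), 'joints': array([-1.227,  0.435,  0.025,  1.574, -0.012,  1.134, -0.075]), 'joint_vel': array([-0.   , -0.   , -0.001,  0.   , -0.001,  0.   ,  0.   ]), 'joint_efforts': array([ 1.0000e-03, -6.6787e+01,  9.8500e-01, -3.1445e+01, -6.0000e-02,
        4.3000e-02,  0.0000e+00]), 'ee_pos': array([269.867, 563.168, 225.94 ]), 'eef_rot': array([ 0.222,  0.975, -0.001, -0.   ]), 'ft_force': array([ 0.301, -0.049, -0.198]), 'ft_torque': array([-0.027,  0.011, -0.05 ]), 'gripper_force': np.float64(0.0), 'opening': np.float64(91.683)} -18.8
scene [[472.94632613   0.         255.21401805]
 [  0.         472.94632613 194.34164313]
 [  0.           0.           1.        ]] [ 0.74062893  2.75526781 -0.89412688] [ 429.60525437 -216.28140004 1370.51434764]
top [[355.09478021   0.         250.8770543 ]
 [  0.         355.09478021 191.67578945]
 [  0.           0.           1.        ]] [ 2.23375488 -1.96818034  0.21081936] [ 22.22503558 549.91948696 680.28626327]
```

View pics/scene0.png

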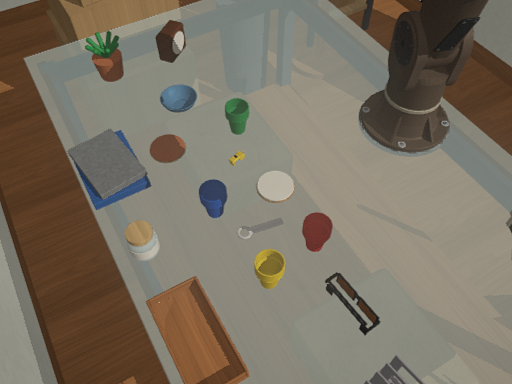

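View pics/top0.png

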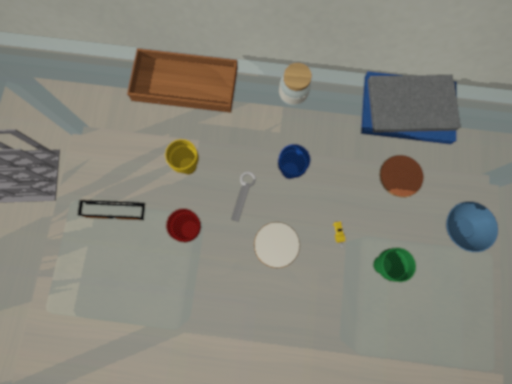

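```bash
cat > h.py <<'E'
from workcell import readout,cams,manip
import cv2,numpy as np
from scipy.optimize import least_squares
from scipy.spatial.transform import Rotation as Rn
HUE={'blue':[(108,125)],'green':[(60,85)],'red':[(0,4),(172,180)],'yellow':[(22,32)]}
def snap(n):
    d=cams.snapshot(n);d['R']=cv2.Rodrigues(np.array(d['rvec']))[0];d['C']=-d['R'].T@np.array(d['tvec']).ravel();return d
def ray(d,uv):
    uv=np.atleast_2d(uv).astype(float);r=np.c_[uv,np.ones(len(uv))]@np.linalg.inv(d['K']).T@d['R'];return r/np.linalg.norm(r,axis=1)[:,None]
def onz(d,uv,z):
    r=ray(d,uv);return (d['C']+r*((z-d['C'][2])/r[:,2])[:,None])[:,:2]
def mask(d,c):
    hsv=cv2.cvtColor(d['pixels'],cv2.COLOR_RGB2HSV)
    if c=='white': m=cv2.inRange(hsv,(0,0,200),(180,40,255))
    else: m=sum(cv2.inRange(hsv,(a,130,40),(b,255,255)) for a,b in HUE[c])
    return cv2.morphologyEx(m,cv2.MORPH_OPEN,np.ones((3,3)))
def blobs(d,c,amin=250,amax=3000):
    cs,_=cv2.findContours(mask(d,c),cv2.RETR_EXTERNAL,cv2.CHAIN_APPROX_NONE)
    return [x[:,0] for x in cs if amin<cv2.contourArea(x)<amax]
def circ(d,cnt,z,half=True):
    p=onz(d,cnt,z);far=p.mean(0)-d['C'][:2];far/=np.linalg.norm(far)
    c,_=cv2.minEnclosingCircle(p.astype(np.float32));c=np.array(c)
    for _ in range(4):
        q=p[(p-c)@far>(0 if half else -1e9)]
        s=least_squares(lambda v:np.hypot(*(q-v[:2]).T)-v[2],[*c,33],loss='soft_l1',f_scale=1.).x;c=s[:2]
    return s
def tri(d1,p1,d2,p2,z):
    C=[d1['C'],d2['C']];r=[]
    for d,p in((d1,p1),(d2,p2)):
        v=np.r_[p,z]-d['C'];r.append(v/np.linalg.norm(v))
    A=sum(np.eye(3)-np.outer(v,v) for v in r);b=sum((np.eye(3)-np.outer(v,v))@c for v,c in zip(r,C))
    return np.linalg.solve(A,b)
E
python3 - <<'E'
from h import *
a,b=snap('scene'),snap('top')
print('C',a['C'].round(),b['C'].round())
for c in('blue','green','red','yellow','white'):
    z=10 if c=='white' else 90
    for d,n in((a,'scene'),(b,'top')):
        for k in blobs(d,c): print(c,n,len(k),cv2.contourArea(k),k.mean(0).round(),circ(d,k,z,c!='white').round(1))
for n,uv in(('wh',(339,232)),('op1',(247,178)),('op2',(237,218)),('sg1',(80,209)),('sg2',(144,211)),('clay',(401,176))): print(n,onz(b,[uv],10).round())
E
```

```text
C [853. 637. 988.] [389.  73. 780.]
blue top 87 720.5 [293. 161.] [615.   12.2  28.9]
green top 100 939.0 [395. 265.] [ 431.  -206.9   29. ]
red scene 108 757.0 [316. 231.] [455.8 210.4  28. ]
red top 89 787.5 [183. 225.] [454.5 214.9  29.8]
yellow scene 99 874.5 [269. 267.] [598.5 239.7  31.2]
yellow top 93 816.5 [182. 156.] [596.1 242.   30.7]
wh [[ 488. -108.]]
op1 [[583. 105.]]
op2 [[491. 115.]]
sg1 [[467. 459.]]
sg2 [[480. 319.]]
clay [[ 631. -237.]]
```

```bash
python3 - <<'E'
from h import *
a,b=snap('scene'),snap('top')
for n,d,pts in(('scene',a,[(212,190),(214,208),(208,200),(236,106),(238,125),(231,112),(276,186),(265,180),(317,220),(316,240),(250,180)]),('top',b,[(276,245),(262,232),(255,280),(395,265),(382,262),(293,161),(293,147)])):
    hsv=cv2.cvtColor(d['pixels'],cv2.COLOR_RGB2HSV)
    for u,v in pts: print(n,(u,v),hsv[v,u])
r=lambda d,x,y,s:cv2.resize(d['pixels'][y:y+s*3//4,x:x+s],(400,300),interpolation=cv2.INTER_CUBIC)
im=np.vstack([np.hstack([r(a,185,170,60),r(a,205,90,60)]),np.hstack([r(b,365,240,60),r(b,240,210,80)])])
cv2.imwrite('pics/c1.png',im[:,:,::-1])
E
```

```text
scene (212, 190) [112 110  93]
scene (214, 208) [111 143 125]
scene (208, 200) [111 130 110]
scene (236, 106) [63 94 87]
scene (238, 125) [ 61 103 104]
scene (231, 112) [59 77 76]
scene (276, 186) [ 23  28 185]
scene (265, 180) [ 21  28 184]
scene (317, 220) [  3 147 113]
scene (316, 240) [  4 151 108]
scene (250, 180) [ 33  20 143]
top (276, 245) [ 23  23 185]
top (262, 232) [ 24  22 184]
top (255, 280) [ 23  23 146]
top (395, 265) [ 68 181  55]
top (382, 262) [ 67 170 102]
top (293, 161) [109 198  76]
top (293, 147) [108 205  87]
```

View pics/c1.png

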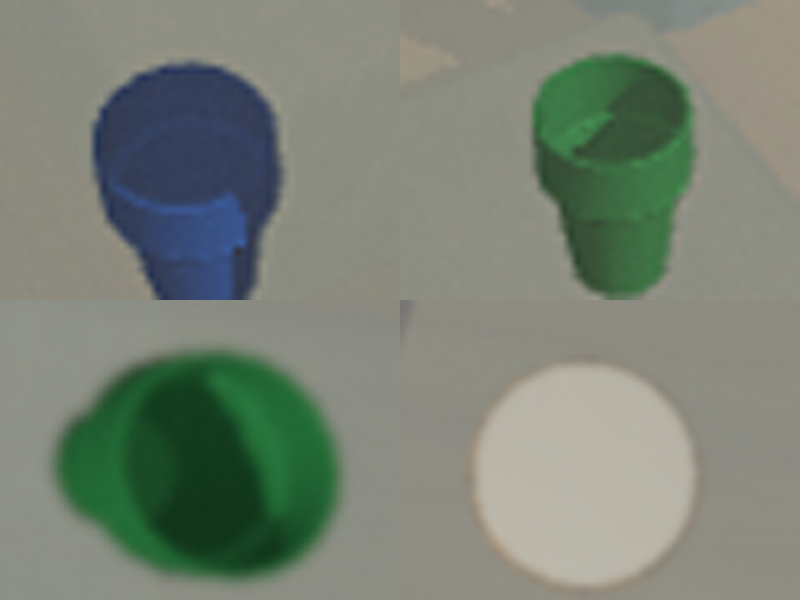

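```bash
python3 - <<'E'
s=open('h.py').read()
i=s.index('def mask');j=s.index('def circ')
s=s[:i]+'''S=4
def mask(d,c):
    big=cv2.resize(d['pixels'],None,fx=S,fy=S,interpolation=cv2.INTER_LINEAR)
    hsv=cv2.cvtColor(big,cv2.COLOR_RGB2HSV)
    if c=='white': m=cv2.inRange(hsv,(0,0,166),(180,45,255))
    else: m=sum(cv2.inRange(hsv,(a,95 if c=='yellow' else 60,25),(b,255,255)) for a,b in HUE[c])
    return cv2.morphologyEx(m,cv2.MORPH_OPEN,np.ones((7,7)))
def blobs(d,c,amin=400,amax=3500):
    cs,_=cv2.findContours(mask(d,c),cv2.RETR_EXTERNAL,cv2.CHAIN_APPROX_NONE)
    return [(x[:,0]+.5)/S-.5 for x in cs if amin*S*S<cv2.contourArea(x)<amax*S*S]
'''+s[j:]
s=s.replace("'blue':[(108,125)],'green':[(60,85)],'red':[(0,4),(172,180)]","'blue':[(105,125)],'green':[(50,85)],'red':[(0,8),(170,180)]")
open('h.py','w').write(s)
E
cat > loc.py <<'E'
from h import *
import sys
a,b=snap('scene'),snap('top')
for c in sys.argv[1:]:
    z=10 if c=='white' else 90
    R=[]
    for d in(a,b):
        R.append([(circ(d,k,z,c!='white'),k.mean(0).round()) for k in blobs(d,c)])
    print(c,[[(x.round(1),m) for x,m in r] for r in R])
    for s,_ in R[0]:
        for t,_ in R[1]:
            if np.hypot(*(s-t)[:2])<40: print('   tri',tri(a,s[:2],b,t[:2],z).round(1))
E
python3 loc.py blue green red yellow white
```

```text
blue [[(array([617.7,   8.8,  31.5]), array([213., 197.])), (array([ 871.3, -213.1,    2.3]), array([110., 190.]))], [(array([614.7,  12.6,  31.8]), array([293., 161.])), (array([ 769.9, -210.7,   90.2]), array([393., 115.]))]]
   tri [616.4  11.   90.3]
green [[(array([ 433.3, -210.3,   31.7]), array([237., 115.])), (array([ 660.2, -656. ,   54.3]), array([102.,  43.]))], [(array([ 431.2, -206.8,   31.7]), array([395., 265.]))]]
   tri [ 432.4 -208.2   90.3]
red [[(array([456.9, 212.4,  32.3]), array([316., 231.]))], [(array([454.7, 214.9,  32.6]), array([183., 225.]))]]
   tri [455.9 213.7  90.7]
yellow [[(array([598.8, 239.9,  32.7]), array([269., 267.]))], [(array([596.3, 242.4,  32.7]), array([182., 156.]))]]
   tri [597.6 241.3  90.4]
white [[(array([447.6,  21. ,  47.3]), array([276., 185.]))], [(array([445. ,  23.8,  46.9]), array([276., 245.]))]]
   tri [446.4  22.6  10.4]
```

```bash
cat > plan.py <<'E'
import sys
from h import *
s=readout.observe();R=Rn.from_quat(s['eef_rot']).as_matrix();p=s['ee_pos']
print('t',s['clock'],'p',p.round(1),'open',s['opening'],'F',s['ft_force'].round(1),'j',s['joints'].round(2))
down=Rn.from_quat([.222,.975,0,0])
print('rotfix deg',np.degrees((Rn.from_matrix(R).inv()*down).as_rotvec()).round(2))
for a in sys.argv[1:]:
    t=np.array(eval(a),float);print(t,'cm',(R.T@(t-p)/10).round(2));p=t
E
python3 plan.py 616.2,10.8,200 616.2,10.8,65
```

```text
t 0.4 p [270.1 563.6 226.6] open 92.03880309862453 F [-0.6 -0.4 -0.9] j [-1.23  0.43  0.02  1.57 -0.01  1.13 -0.08]
rotfix deg [-0.01  0.    0.05]
[616.2  10.8 200. ] cm [-55.1  -34.89   2.67]
[616.2  10.8  65. ] cm [ 0.   0.  13.5]
```

Request:
step_arm(
  linear=[
    [-4,-2.5,0.2],
    [-8,-5,0.4],
    [-12.5,-7.9,0.6],
    [-17,-10.8,0.8],
    [-21.2,-13.4,1],
    [-25.4,-16.1,1.2],
    [-29.6,-18.7,1.4],
    [-33.6,-21.3,1.6],
    [-37,-23.4,1.8],
    [-40,-25.3,2],
  ],
  rot=[
    [0,0,0],
    [0,0,0],
    [0,0,0],
    [0,0,0],
    [0,0,0],
    [0,0,0],
    [0,0,0],
    [0,0,0],
    [0,0,0],
    [0,0,0],
  ],
  claw=[1,1,1,1,1,1,1,1,1,1],
)

```text
clock: 1.4
ee_pos: [522.8, 159.8, 206.9]
eef_rot: [0.223, 0.975, -0.0, 0.0]
ft_force: [0.4, -0.0, 0.2]
opening: 91.7
gripper_force: 0.0
```

Request:
step_arm(
  linear=[
    [-4,-2.5,0.2],
    [-8,-5,0.4],
    [-12,-7.6,0.5],
    [-14,-8.9,0.6],
    [-15.1,-9.6,0.7],
    [-15.1,-9.6,0.7],
    [-15.1,-9.6,0.7],
  ],
  rot=[
    [0,0,0],
    [0,0,0],
    [0,0,0],
    [0,0,0],
    [0,0,0],
    [0,0,0],
    [0,0,0],
  ],
  claw=[1,1,1,1,1,1,1],
)

```text
clock: 2.1
ee_pos: [615.6, 12.6, 199.6]
eef_rot: [0.221, 0.975, 0.0, -0.0]
ft_force: [0.4, 0.5, -0.7]
opening: 91.7
gripper_force: 0.0
```

```bash
python3 plan.py 616.2,10.8,65
```

```text
t 2.1 p [615.6  12.6 199.6] open 91.74920546660475 F [ 0.4  0.5 -0.7] j [-0.27  0.44  0.23  1.65 -0.12  1.07  1.12]
rotfix deg [ 0.04 -0.06  0.14]
[616.2  10.8  65. ] cm [-0.15 -0.15 13.46]
```

Request:
step_arm(
  linear=[
    [-0.1,-0.1,3],
    [-0.15,-0.15,7],
    [-0.15,-0.15,10],
    [-0.15,-0.15,12.2],
    [-0.15,-0.15,13.4],
    [-0.15,-0.15,13.4],
    [-0.15,-0.15,13.4],
    [-0.15,-0.15,13.4],
    [-0.15,-0.15,13.4],
    [-0.15,-0.15,13.4],
  ],
  rot=[
    [0,0,0],
    [0,0,0],
    [0,0,0],
    [0,0,0],
    [0,0,0],
    [0,0,0],
    [0,0,0],
    [0,0,0],
    [0,0,0],
    [0,0,0],
  ],
  claw=[1,1,1,1,1,1,0.6,0.6,0.6,0.6],
  newtons=15,
)

```text
clock: 3.1
ee_pos: [617.4, 8.8, 66.6]
eef_rot: [0.222, 0.975, 0.0, 0.001]
ft_force: [-0.0, -0.4, 4.6]
opening: 65.8
gripper_force: 15.0
```

```bash
python3 plan.py 616.2,10.8,66 616.2,10.8,150 446.4,22.5,150 446.4,22.5,77
```

```text
t 3.1 p [617.4   8.8  66.6] open 65.81334970796554 F [-0.  -0.4  4.6] j [-0.24  0.59  0.2   1.77 -0.16  0.79  1.16]
rotfix deg [0.05 0.07 0.04]
[616.2  10.8  66. ] cm [0.19 0.13 0.06]
[616.2  10.8 150. ] cm [-0.01  0.01 -8.4 ]
[446.4  22.5 150. ] cm [15.82 -6.28 -0.02]
[446.4  22.5  77. ] cm [ 0.01 -0.01  7.3 ]
```

Request:
step_arm(
  linear=[
    [0,0,-1],
    [0,0,-4],
    [0,0,-7],
    [0.5,0,-9],
    [2.5,-0.9,-9.5],
    [6,-2.3,-9.5],
    [9.5,-3.7,-9.5],
    [13,-5.1,-9.5],
    [15.2,-5.8,-9.5],
    [16,-6.15,-9.5],
  ],
  rot=[
    [0,0,0],
    [0,0,0],
    [0,0,0],
    [0,0,0],
    [0,0,0],
    [0,0,0],
    [0,0,0],
    [0,0,0],
    [0,0,0],
    [0,0,0],
  ],
  claw=[0.6,0.6,0.6,0.6,0.6,0.6,0.6,0.6,0.6,0.6],
)

```text
clock: 4.1
ee_pos: [443.6, 22.6, 161.3]
eef_rot: [0.221, 0.975, 0.0, -0.0]
ft_force: [1.2, -0.2, -0.9]
opening: 65.6
gripper_force: 15.0
```

Request:
step_arm(
  linear=[
    [0,0,0],
    [0,0,0],
    [0,0,1],
    [0,0,3],
  ],
  rot=[
    [0,0,0],
    [0,0,0],
    [0,0,0],
    [0,0,0],
  ],
  claw=[0.6,0.6,0.6,0.6],
)

```text
clock: 4.5
ee_pos: [448.2, 22.5, 130.8]
eef_rot: [0.222, 0.975, 0.001, 0.002]
ft_force: [-0.3, -0.8, -2.1]
opening: 65.6
gripper_force: 15.0
```

```bash
python3 plan.py 446.4,22.5,77; python3 - <<'E'
from h import *
a,b=snap('scene'),snap('top')
r=lambda d,x,y,s:cv2.resize(d['pixels'][y:y+s*3//4,x:x+s],(400,300),interpolation=cv2.INTER_CUBIC)
cv2.imwrite('pics/p1.png',np.hstack([r(a,200,90,160),r(b,180,150,200)])[:,:,::-1])
E
```

```text
t 4.5 p [448.2  22.5 130.8] open 65.61894194134581 F [-0.3 -0.8 -2.1] j [-0.35  0.27  0.21  2.12 -0.08  0.76  1.04]
rotfix deg [0.1  0.16 0.03]
[446.4  22.5  77. ] cm [ 0.17 -0.09  5.38]
```

View pics/p1.png

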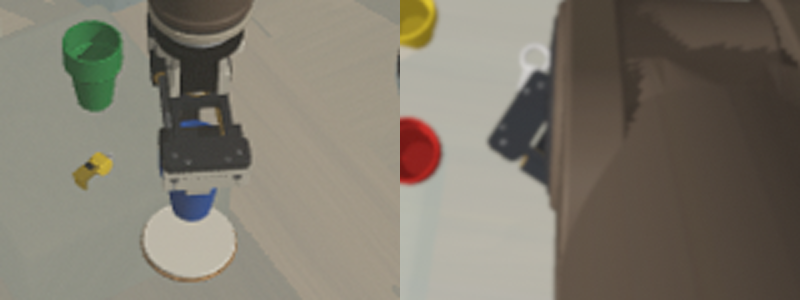

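Request:
step_arm(
  linear=[
    [0.1,0,1.5],
    [0.1,0,3],
    [0.1,0,4.2],
    [0.1,0,4.9],
    [0.1,0,5.1],
    [0.1,0,5.2],
    [0.1,0,5.3],
    [0.1,0,5.3],
    [0.1,0,5.3],
  ],
  rot=[
    [0,0,0],
    [0,0,0],
    [0,0,0],
    [0,0,0],
    [0,0,0],
    [0,0,0],
    [0,0,0],
    [0,0,0],
    [0,0,0],
  ],
  claw=[0.6,0.6,0.6,0.6,0.6,0.6,0.6,0.6,0.6],
)

```text
clock: 5.5
ee_pos: [445.3, 23.0, 78.1]
eef_rot: [0.222, 0.975, 0.0, 0.0]
ft_force: [-0.5, 0.7, -1.6]
opening: 66.0
gripper_force: 15.0
```

Request:
step_arm(
  linear=[
    [0,0,0.1],
    [0,0,0.15],
    [0,0,0.2],
    [0,0,0.2],
  ],
  rot=[
    [0,0,0],
    [0,0,0],
    [0,0,0],
    [0,0,0],
  ],
  claw=[0.6,0.6,0.6,0.6],
)

```text
clock: 5.9
ee_pos: [445.5, 22.9, 76.5]
eef_rot: [0.222, 0.975, 0.0, 0.0]
ft_force: [-3.4, -0.6, 10.7]
opening: 65.6
gripper_force: 15.0
```

Request:
step_arm(
  linear=[
    [0,0,-0.1],
    [0,0,-0.1],
    [0,0,-0.1],
    [0,0,-0.1],
    [0,0,-1],
    [0,0,-3.5],
    [0,0,-7],
    [0,0,-10],
    [0,0,-11.6],
    [0,0,-12],
  ],
  rot=[
    [0,0,0],
    [0,0,0],
    [0,0,0],
    [0,0,0],
    [0,0,0],
    [0,0,0],
    [0,0,0],
    [0,0,0],
    [0,0,0],
    [0,0,0],
  ],
  claw=[0.7,0.85,1,1,1,1,1,1,1,1],
)

```text
clock: 6.9
ee_pos: [446.2, 23.1, 198.1]
eef_rot: [0.222, 0.975, 0.001, 0.002]
ft_force: [0.5, 0.4, -1.1]
opening: 91.8
gripper_force: 0.0
```

```bash
python3 plan.py 432.3,-208.5,195 432.3,-208.5,66
```

```text
t 6.9 p [446.2  23.1 198.1] open 91.77093090455611 F [ 0.5  0.4 -1.1] j [-0.37  0.17  0.23  2.04 -0.05  0.93  1.01]
rotfix deg [0.15 0.18 0.05]
[ 432.3 -208.5  195. ] cm [ -8.75 -21.48   0.28]
[ 432.3 -208.5   66. ] cm [ 0.04 -0.03 12.9 ]
```

Request:
step_arm(
  linear=[
    [-0.8,-2,0],
    [-2.4,-6,0],
    [-4,-10,0],
    [-5.6,-14,0],
    [-7.1,-17.5,0.1],
    [-8.2,-20.1,0.2],
    [-8.8,-21.5,0.3],
    [-8.8,-21.5,0.3],
    [-8.8,-21.5,0.3],
  ],
  rot=[
    [0,0,0],
    [0,0,0],
    [0,0,0],
    [0,0,0],
    [0,0,0],
    [0,0,0],
    [0,0,0],
    [0,0,0],
    [0,0,0],
  ],
  claw=[1,1,1,1,1,1,1,1,1],
)

```text
clock: 7.8
ee_pos: [431.1, -208.5, 192.1]
eef_rot: [0.222, 0.975, 0.0, -0.001]
ft_force: [-0.3, 0.3, 0.2]
opening: 91.6
gripper_force: 0.0
```

```bash
python3 plan.py 432.3,-208.5,66; python3 loc.py blue white green
```

```text
t 7.8 p [ 431.1 -208.5  192.1] open 91.57537634552571 F [-0.3  0.3  0.2] j [ 0.02  0.24  0.39  1.99 -0.11  0.94  1.59]
rotfix deg [-0.   -0.08  0.02]
[ 432.3 -208.5   66. ] cm [-0.13  0.05 12.61]
blue [[(array([ 871.1, -213.9,    2.2]), array([111., 190.])), (array([440.5,  15.7,  32.4]), array([277., 170.]))], [(array([444.5,  23.7,  31.3]), array([279., 242.])), (array([ 769.7, -210.5,   90.3]), array([393., 115.]))]]
   tri [444.5  23.7 100.4]
white [[], [(array([444.5,  24.2,  45.5]), array([271., 249.]))]]
green [[(array([ 433.3, -210.2,   31.7]), array([237., 115.])), (array([ 658.7, -654.2,   54.5]), array([102.,  43.]))], [(array([ 423.1, -227.6,   11.1]), array([394., 268.]))]]
   tri [ 422.6 -236.7   64.5]
```

Request:
step_arm(
  linear=[
    [-0.1,0,3],
    [-0.1,0,7],
    [-0.1,0,10],
    [-0.1,0,11.9],
    [-0.1,0,12.6],
    [-0.1,0,12.6],
    [-0.1,0,12.6],
    [-0.1,0,12.6],
    [-0.1,0,12.6],
    [-0.1,0,12.6],
  ],
  rot=[
    [0,0,0],
    [0,0,0],
    [0,0,0],
    [0,0,0],
    [0,0,0],
    [0,0,0],
    [0,0,0],
    [0,0,0],
    [0,0,0],
    [0,0,0],
  ],
  claw=[1,1,1,1,1,1,0.6,0.6,0.6,0.6],
)

```text
clock: 8.9
ee_pos: [432.8, -209.6, 67.3]
eef_rot: [0.222, 0.975, 0.0, 0.001]
ft_force: [0.2, -0.5, 3.5]
opening: 65.2
gripper_force: 15.0
```

```bash
python3 plan.py 432.3,-208.5,66  432.3,-208.5,190 445.2,23.2,190 445.2,23.2,108
```

```text
t 8.9 p [ 432.8 -209.6   67.3] open 65.18715389598744 F [ 0.2 -0.5  3.5] j [ 0.09  0.43  0.33  2.11 -0.23  0.63  1.7 ]
rotfix deg [0.02 0.07 0.05]
[ 432.3 -208.5   66. ] cm [0.1  0.07 0.13]
[ 432.3 -208.5  190. ] cm [ -0.02   0.   -12.4 ]
[445.2  23.2 190. ] cm [ 8.85 21.45 -0.  ]
[445.2  23.2 108. ] cm [ 0.01 -0.    8.2 ]
```

Request:
step_arm(
  linear=[
    [0,0,-1],
    [0,0,-4],
    [0,0,-8],
    [0,0,-11],
    [0.8,2,-12.5],
    [2.4,5.8,-12.8],
    [4.1,9.8,-12.8],
    [5.7,13.8,-12.8],
    [7.2,17.5,-12.8],
    [8.3,20.2,-12.8],
  ],
  rot=[
    [0,0,0],
    [0,0,0],
    [0,0,0],
    [0,0,0],
    [0,0,0],
    [0,0,0],
    [0,0,0],
    [0,0,0],
    [0,0,0],
    [0,0,0],
  ],
  claw=[0.6,0.6,0.6,0.6,0.6,0.6,0.6,0.6,0.6,0.6],
)

```text
clock: 9.9
ee_pos: [444.6, 11.2, 195.5]
eef_rot: [0.221, 0.975, 0.0, 0.0]
ft_force: [0.0, 0.0, -1.8]
opening: 65.4
gripper_force: 15.0
```

Request:
step_arm(
  linear=[
    [0.6,1.3,0],
    [0.6,1.3,0],
    [0.6,1.3,0],
    [0.6,1.3,0],
    [0.6,1.3,0],
    [0.6,1.3,0],
  ],
  rot=[
    [0,0,0],
    [0,0,0],
    [0,0,0],
    [0,0,0],
    [0,0,0],
    [0,0,0],
  ],
  claw=[0.6,0.6,0.6,0.6,0.6,0.6],
)

```text
clock: 10.5
ee_pos: [445.1, 22.1, 194.8]
eef_rot: [0.222, 0.975, -0.0, 0.0]
ft_force: [0.3, 0.4, -1.5]
opening: 65.8
gripper_force: 15.0
```

```bash
python3 plan.py 445.2,23.2,110
```

```text
t 10.5 p [445.1  22.1 194.8] open 65.84070046876323 F [ 0.3  0.4 -1.5] j [-0.39  0.17  0.25  2.05 -0.05  0.93  1.02]
rotfix deg [-0.01  0.   -0.04]
[445.2  23.2 110. ] cm [0.04 0.11 8.48]
```

Request:
step_arm(
  linear=[
    [0,0.1,1.5],
    [0,0.1,3],
    [0,0.1,4.5],
    [0,0.1,6],
    [0,0.1,7],
    [0,0.1,7.8],
    [0,0.1,8.2],
    [0,0.1,8.2],
    [0,0.1,8.2],
  ],
  rot=[
    [0,0,0],
    [0,0,0],
    [0,0,0],
    [0,0,0],
    [0,0,0],
    [0,0,0],
    [0,0,0],
    [0,0,0],
    [0,0,0],
  ],
  claw=[0.6,0.6,0.6,0.6,0.6,0.6,0.6,0.6,0.6],
)

```text
clock: 11.4
ee_pos: [445.7, 23.8, 113.0]
eef_rot: [0.222, 0.975, 0.0, 0.0]
ft_force: [-0.5, -0.6, -1.2]
opening: 65.3
gripper_force: 15.0
```

Request:
step_arm(
  linear=[
    [0,0,0.1],
    [0,0,0.2],
    [0,0,0.3],
    [0,0,0.35],
    [0,0,0.4],
    [0,0,0.4],
  ],
  rot=[
    [0,0,0],
    [0,0,0],
    [0,0,0],
    [0,0,0],
    [0,0,0],
    [0,0,0],
  ],
  claw=[0.6,0.6,0.6,0.6,0.6,0.6],
)

```text
clock: 12.0
ee_pos: [445.7, 23.3, 109.3]
eef_rot: [0.222, 0.975, -0.0, 0.0]
ft_force: [-3.8, -2.6, 10.2]
opening: 65.6
gripper_force: 15.0
```

Seated at the expected height with contact. Release, rise and go to red.

Request:
step_arm(
  linear=[
    [0,0,-0.1],
    [0,0,-0.1],
    [0,0,-0.1],
    [0,0,-0.1],
    [0,0,-1],
    [0,0,-3.5],
    [0,0,-7],
    [0,0,-9.5],
    [0,0,-10.5],
    [0,0,-10.5],
  ],
  rot=[
    [0,0,0],
    [0,0,0],
    [0,0,0],
    [0,0,0],
    [0,0,0],
    [0,0,0],
    [0,0,0],
    [0,0,0],
    [0,0,0],
    [0,0,0],
  ],
  claw=[0.7,0.85,1,1,1,1,1,1,1,1],
)

```text
clock: 13.0
ee_pos: [446.4, 24.0, 215.1]
eef_rot: [0.222, 0.975, 0.001, 0.001]
ft_force: [0.9, -0.8, -0.2]
opening: 91.7
gripper_force: 0.0
```

```bash
python3 plan.py 455.8,213.7,195 455.8,213.7,66
```

```text
t 13.0 p [446.4  24.  215.1] open 91.74623223869291 F [ 0.9 -0.8 -0.2] j [-0.4   0.15  0.26  2.02 -0.05  0.98  1.01]
rotfix deg [0.12 0.13 0.06]
[455.8 213.7 195. ] cm [ 7.35 17.51  2.03]
[455.8 213.7  66. ] cm [ 0.03 -0.03 12.9 ]
```

Request:
step_arm(
  linear=[
    [0.6,1.5,0],
    [2.1,5,0],
    [3.8,9,0.3],
    [5.5,13,1],
    [6.6,15.8,1.6],
    [7.3,17.2,2],
    [7.3,17.5,2],
    [7.3,17.5,2],
    [7.3,17.5,2],
  ],
  rot=[
    [0,0,0],
    [0,0,0],
    [0,0,0],
    [0,0,0],
    [0,0,0],
    [0,0,0],
    [0,0,0],
    [0,0,0],
    [0,0,0],
  ],
  claw=[1,1,1,1,1,1,1,1,1],
)

```text
clock: 13.9
ee_pos: [455.6, 211.2, 193.7]
eef_rot: [0.223, 0.975, -0.0, 0.0]
ft_force: [-0.4, -0.9, 0.1]
opening: 92.1
gripper_force: 0.0
```

```bash
python3 plan.py 455.8,213.7,66; python3 - <<'E'
from h import *
a,b=snap('scene'),snap('top')
r=lambda d,x,y,s:cv2.resize(d['pixels'][y:y+s*3//4,x:x+s],(400,300),interpolation=cv2.INTER_CUBIC)
cv2.imwrite('pics/p2.png',np.hstack([r(a,240,130,100),r(b,140,130,200)])[:,:,::-1])
for d in(a,b):
    for k in blobs(d,'green'): print(circ(d,k,132),k.mean(0))
E
```

```text
t 13.9 p [455.6 211.2 193.7] open 92.07099799399859 F [-0.4 -0.9  0.1] j [-0.65  0.27  0.14  1.92 -0.04  0.96  0.63]
rotfix deg [-0.04  0.02 -0.09]
[455.8 213.7  66. ] cm [ 0.09  0.25 12.77]
[445.6361286   23.44802092  32.13262907] [277.7997076  158.53508772]
[ 668.61567415 -597.17150978   48.72446151] [101.78979239  42.77465398]
[444.43535128  24.88909647  30.82052134] [279.5721393 241.2238806]
```

View pics/p2.png

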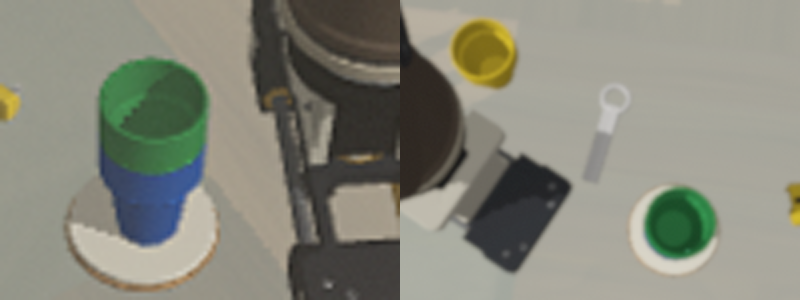

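Request:
step_arm(
  linear=[
    [0.1,0.2,3],
    [0.1,0.2,7],
    [0.1,0.2,10],
    [0.1,0.2,12],
    [0.1,0.2,12.7],
    [0.1,0.2,12.7],
    [0.1,0.2,12.7],
    [0.1,0.2,12.7],
    [0.1,0.2,12.7],
    [0.1,0.2,12.7],
  ],
  rot=[
    [0,0,0],
    [0,0,0],
    [0,0,0],
    [0,0,0],
    [0,0,0],
    [0,0,0],
    [0,0,0],
    [0,0,0],
    [0,0,0],
    [0,0,0],
  ],
  claw=[1,1,1,1,1,1,0.6,0.6,0.6,0.6],
)

```text
clock: 15.0
ee_pos: [455.6, 215.6, 67.4]
eef_rot: [0.222, 0.975, 0.0, 0.0]
ft_force: [0.5, -0.5, 0.5]
opening: 64.7
gripper_force: 15.6
```

```bash
python3 plan.py 455.8,213.7,66  455.8,213.7,228 445.2,24,228
```

```text
t 15.0 p [455.6 215.6  67.4] open 64.70946573062724 F [ 0.5 -0.5  0.5] j [-0.63  0.44  0.11  2.05 -0.08  0.65  0.66]
rotfix deg [0.05 0.03 0.05]
[455.8 213.7  66. ] cm [-0.1  -0.16  0.14]
[455.8 213.7 228. ] cm [-1.00e-02  2.00e-02 -1.62e+01]
[445.2  24.  228. ] cm [-7.240e+00 -1.757e+01 -1.000e-02]
```

Request:
step_arm(
  linear=[
    [0,0,-1],
    [0,0,-4],
    [0,0,-8],
    [0,0,-12],
    [0,0,-15],
    [-0.6,-1.5,-16],
    [-2,-5,-16],
    [-3.7,-9,-16],
    [-5.4,-13,-16],
    [-6.6,-16,-16],
  ],
  rot=[
    [0,0,0],
    [0,0,0],
    [0,0,0],
    [0,0,0],
    [0,0,0],
    [0,0,0],
    [0,0,0],
    [0,0,0],
    [0,0,0],
    [0,0,0],
  ],
  claw=[0.6,0.6,0.6,0.6,0.6,0.6,0.6,0.6,0.6,0.6],
)

```text
clock: 16.0
ee_pos: [444.3, 38.9, 226.4]
eef_rot: [0.223, 0.975, -0.0, -0.0]
ft_force: [1.2, 0.8, -0.1]
opening: 64.7
gripper_force: 14.9
```

Request:
step_arm(
  linear=[
    [-0.7,-1.7,0],
    [-0.7,-1.7,0],
    [-0.7,-1.7,0],
    [-0.7,-1.7,0],
    [-0.7,-1.7,0],
    [-0.7,-1.7,0],
  ],
  rot=[
    [0,0,0],
    [0,0,0],
    [0,0,0],
    [0,0,0],
    [0,0,0],
    [0,0,0],
  ],
  claw=[0.6,0.6,0.6,0.6,0.6,0.6],
)

```text
clock: 16.6
ee_pos: [444.6, 25.0, 226.6]
eef_rot: [0.221, 0.975, -0.0, -0.0]
ft_force: [-0.5, 0.3, -0.6]
opening: 64.9
gripper_force: 14.9
```

```bash
python3 plan.py 445.4,23.7,144
```

```text
t 16.6 p [444.6  25.  226.6] open 64.85013789452356 F [-0.5  0.3 -0.6] j [-0.41  0.13  0.26  2.   -0.04  1.01  1.  ]
rotfix deg [-0.01 -0.01  0.13]
[445.4  23.7 144. ] cm [-0.13 -0.08  8.26]
```

```bash
python3 - <<'E'
from h import *
a=snap('scene')
cv2.imwrite('pics/p3.png',cv2.resize(a['pixels'][100:220,200:360],(640,480),interpolation=cv2.INTER_CUBIC)[:,:,::-1])
E
```

```text
(no output)
```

View pics/p3.png

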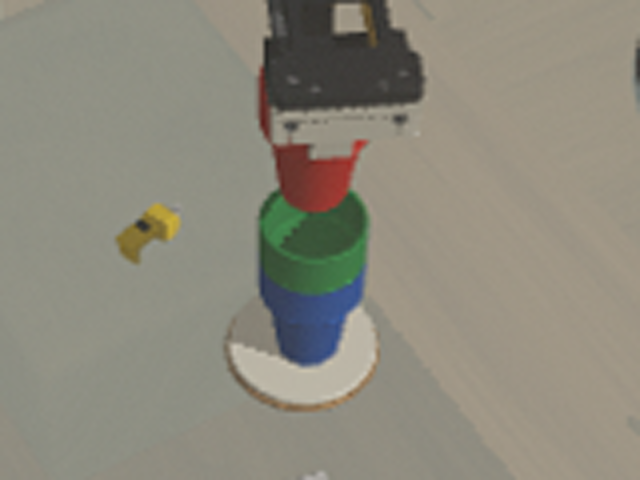

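Request:
step_arm(
  linear=[
    [-0.1,-0.1,1.5],
    [-0.1,-0.1,3],
    [-0.1,-0.1,4.5],
    [-0.1,-0.1,6],
    [-0.1,-0.1,7],
    [-0.1,-0.1,7.8],
    [-0.1,-0.1,8.2],
    [-0.1,-0.1,8.2],
    [-0.1,-0.1,8.2],
  ],
  rot=[
    [0,0,0],
    [0,0,0],
    [0,0,0],
    [0,0,0],
    [0,0,0],
    [0,0,0],
    [0,0,0],
    [0,0,0],
    [0,0,0],
  ],
  claw=[0.6,0.6,0.6,0.6,0.6,0.6,0.6,0.6,0.6],
)

```text
clock: 17.55
ee_pos: [445.3, 23.0, 145.0]
eef_rot: [0.222, 0.975, 0.0, 0.0]
ft_force: [0.4, -0.3, -1.0]
opening: 64.8
gripper_force: 14.9
```

Request:
step_arm(
  linear=[
    [0,0,0.1],
    [0,0,0.2],
    [0,0,0.3],
    [0,0,0.35],
    [0,0,0.4],
    [0,0,0.4],
  ],
  rot=[
    [0,0,0],
    [0,0,0],
    [0,0,0],
    [0,0,0],
    [0,0,0],
    [0,0,0],
  ],
  claw=[0.6,0.6,0.6,0.6,0.6,0.6],
)

```text
clock: 18.15
ee_pos: [446.4, 23.8, 141.7]
eef_rot: [0.221, 0.975, 0.001, 0.001]
ft_force: [-0.1, 2.8, 8.6]
opening: 64.2
gripper_force: 14.9
```

Request:
step_arm(
  linear=[
    [0,0,-0.1],
    [0,0,-0.1],
    [0,0,-0.1],
    [0,0,-0.1],
    [0,0,-1],
    [0,0,-3.5],
    [0,0,-6],
    [0,0,-7.8],
    [0,0,-8],
    [0,0,-8],
  ],
  rot=[
    [0,0,0],
    [0,0,0],
    [0,0,0],
    [0,0,0],
    [0,0,0],
    [0,0,0],
    [0,0,0],
    [0,0,0],
    [0,0,0],
    [0,0,0],
  ],
  claw=[0.7,0.85,1,1,1,1,1,1,1,1],
)

```text
clock: 19.15
ee_pos: [445.3, 22.9, 221.2]
eef_rot: [0.222, 0.975, 0.0, 0.001]
ft_force: [-0.5, -0.1, -0.4]
opening: 91.8
gripper_force: 0.0
```

```bash
python3 plan.py 597.6,241.2,190 597.6,241.2,66
```

```text
t 19.15 p [445.3  22.9 221.2] open 91.83021467437531 F [-0.5 -0.1 -0.4] j [-0.41  0.14  0.27  2.01 -0.04  0.99  1.01]
rotfix deg [0.05 0.05 0.05]
[597.6 241.2 190. ] cm [-4.3  26.26  3.15]
[597.6 241.2  66. ] cm [ 1.00e-02 -1.00e-02  1.24e+01]
```

Request:
step_arm(
  linear=[
    [-0.3,2,0],
    [-1,6,0],
    [-1.7,10.3,0.2],
    [-2.4,14.6,1],
    [-3.1,18.9,2],
    [-3.7,22.6,2.8],
    [-4.1,25,3.1],
    [-4.3,26.2,3.1],
    [-4.3,26.2,3.1],
    [-4.3,26.2,3.1],
  ],
  rot=[
    [0,0,0],
    [0,0,0],
    [0,0,0],
    [0,0,0],
    [0,0,0],
    [0,0,0],
    [0,0,0],
    [0,0,0],
    [0,0,0],
    [0,0,0],
  ],
  claw=[1,1,1,1,1,1,1,1,1,1],
)

```text
clock: 20.15
ee_pos: [596.7, 239.5, 189.4]
eef_rot: [0.222, 0.975, -0.001, -0.0]
ft_force: [0.5, -0.4, 0.2]
opening: 92.1
gripper_force: 0.0
```

```bash
python3 plan.py 597.6,241.2,66; python3 - <<'E'
from h import *
a,b=snap('scene'),snap('top')
r=lambda d,x,y,s:cv2.resize(d['pixels'][y:y+s*3//4,x:x+s],(400,300),interpolation=cv2.INTER_CUBIC)
cv2.imwrite('pics/p4.png',np.hstack([r(a,230,120,100),r(b,140,110,200)])[:,:,::-1])
P=[]
for d in(a,b):
    for k in blobs(d,'red'): c=circ(d,k,164);print(c,k.mean(0));P.append(c[:2])
if len(P)==2: print(tri(a,P[0],b,P[1],164))
E
```

```text
t 20.15 p [596.7 239.5 189.4] open 92.12141781724358 F [ 0.5 -0.4  0.2] j [-0.6   0.5   0.2   1.58 -0.11  1.07  0.75]
rotfix deg [-0.07 -0.01  0.  ]
[597.6 241.2  66. ] cm [-1.000e-02  2.100e-01  1.234e+01]
[443.87194283  25.08849279  33.08529809] [281.42142058 239.71840045]
```

View pics/p4.png

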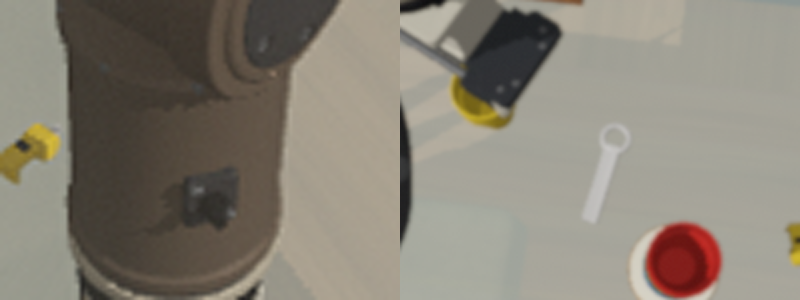

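Request:
step_arm(
  linear=[
    [0,0.1,3],
    [0,0.1,7],
    [0,0.1,10],
    [0,0.1,11.7],
    [0,0.1,12.3],
    [0,0.1,12.3],
    [0,0.1,12.3],
    [0,0.1,12.3],
    [0,0.1,12.3],
    [0,0.1,12.3],
  ],
  rot=[
    [0,0,0],
    [0,0,0],
    [0,0,0],
    [0,0,0],
    [0,0,0],
    [0,0,0],
    [0,0,0],
    [0,0,0],
    [0,0,0],
    [0,0,0],
  ],
  claw=[1,1,1,1,1,1,0.6,0.6,0.6,0.6],
)

```text
clock: 21.25
ee_pos: [597.8, 241.5, 67.4]
eef_rot: [0.222, 0.975, 0.0, 0.0]
ft_force: [-0.8, -0.4, 4.7]
opening: 65.7
gripper_force: 15.0
```

```bash
python3 plan.py 597.6,241.2,66 597.6,241.2,262 445.5,23.8,262
```

```text
t 21.25 p [597.8 241.5  67.4] open 65.74629240387065 F [-0.8 -0.4  4.7] j [-0.58  0.63  0.17  1.69 -0.13  0.83  0.77]
rotfix deg [0.04 0.03 0.05]
[597.6 241.2  66. ] cm [ 0.   -0.04  0.14]
[597.6 241.2 262. ] cm [-1.00e-02  1.00e-02 -1.96e+01]
[445.5  23.8 262. ] cm [ 4.320e+00 -2.618e+01 -2.000e-02]
```

Request:
step_arm(
  linear=[
    [0,0,-1],
    [0,0,-4],
    [0,0,-8],
    [0,0,-12.5],
    [0,0,-16.5],
    [0.3,-2,-19],
    [1,-6,-19.5],
    [1.7,-10.2,-19.5],
    [2.4,-14.4,-19.5],
    [3.1,-18.6,-19.5],
  ],
  rot=[
    [0,0,0],
    [0,0,0],
    [0,0,0],
    [0,0,0],
    [0,0,0],
    [0,0,0],
    [0,0,0],
    [0,0,0],
    [0,0,0],
    [0,0,0],
  ],
  claw=[0.6,0.6,0.6,0.6,0.6,0.6,0.6,0.6,0.6,0.6],
)

```text
clock: 22.25
ee_pos: [487.9, 85.8, 262.4]
eef_rot: [0.222, 0.975, 0.0, 0.0]
ft_force: [-0.5, -0.4, -1.0]
opening: 65.9
gripper_force: 15.0
```

Request:
step_arm(
  linear=[
    [0.6,-3.6,0],
    [1,-6.2,0],
    [1.2,-7.4,0],
    [1.2,-7.6,0],
    [1.2,-7.6,0],
    [1.2,-7.6,0],
    [1.2,-7.6,0],
  ],
  rot=[
    [0,0,0],
    [0,0,0],
    [0,0,0],
    [0,0,0],
    [0,0,0],
    [0,0,0],
    [0,0,0],
  ],
  claw=[0.6,0.6,0.6,0.6,0.6,0.6,0.6],
)

```text
clock: 22.95
ee_pos: [446.1, 24.8, 261.6]
eef_rot: [0.221, 0.975, -0.0, -0.0]
ft_force: [0.1, 0.3, -1.9]
opening: 65.7
gripper_force: 15.0
```

```bash
python3 plan.py 445.4,23.7,177; python3 - <<'E'
from h import *
a=snap('scene')
cv2.imwrite('pics/p5.png',cv2.resize(a['pixels'][100:220,200:360],(640,480),interpolation=cv2.INTER_CUBIC)[:,:,::-1])
E
```

```text
t 22.95 p [446.1  24.8 261.6] open 65.65923723799469 F [ 0.1  0.3 -1.9] j [-0.42  0.1   0.28  1.95 -0.03  1.1   0.99]
rotfix deg [-0.01 -0.01  0.14]
[445.4  23.7 177. ] cm [ 0.01 -0.13  8.46]
```

View pics/p5.png

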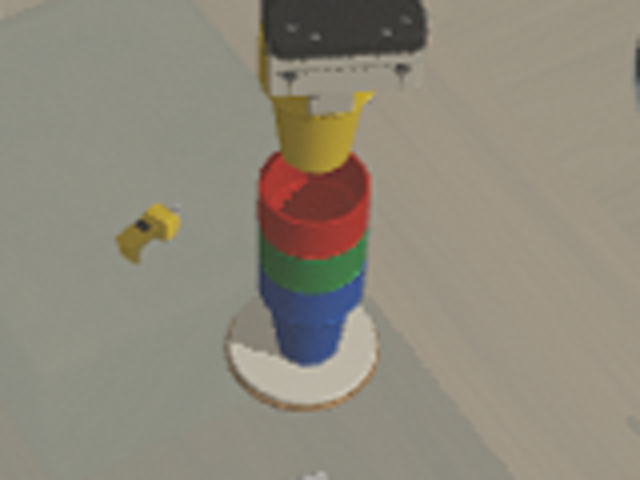

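Red is seated flush on green and the stack is straight; yellow hangs upright above it with its foot near (318,165), over the mouth.

Request:
step_arm(
  linear=[
    [0,-0.1,1.5],
    [0,-0.1,3],
    [0,-0.1,4.5],
    [0,-0.1,6],
    [0,-0.1,7],
    [0,-0.1,7.8],
    [0,-0.1,8.4],
    [0,-0.1,8.4],
    [0,-0.1,8.4],
  ],
  rot=[
    [0,0,0],
    [0,0,0],
    [0,0,0],
    [0,0,0],
    [0,0,0],
    [0,0,0],
    [0,0,0],
    [0,0,0],
    [0,0,0],
  ],
  claw=[0.6,0.6,0.6,0.6,0.6,0.6,0.6,0.6,0.6],
)

```text
clock: 23.9
ee_pos: [445.3, 23.0, 178.0]
eef_rot: [0.222, 0.975, 0.0, 0.0]
ft_force: [0.8, -0.4, -1.5]
opening: 65.4
gripper_force: 15.0
```

Request:
step_arm(
  linear=[
    [0,0,0.1],
    [0,0,0.2],
    [0,0,0.3],
    [0,0,0.35],
    [0,0,0.35],
  ],
  rot=[
    [0,0,0],
    [0,0,0],
    [0,0,0],
    [0,0,0],
    [0,0,0],
  ],
  claw=[0.6,0.6,0.6,0.6,0.6],
)

```text
clock: 24.4
ee_pos: [445.1, 23.0, 174.2]
eef_rot: [0.222, 0.975, 0.0, 0.0]
ft_force: [0.0, 1.1, -0.8]
opening: 65.6
gripper_force: 15.0
```

Request:
step_arm(
  linear=[
    [0,0,0.05],
    [0,0,0.1],
    [0,0,0.1],
    [0,0,0.1],
  ],
  rot=[
    [0,0,0],
    [0,0,0],
    [0,0,0],
    [0,0,0],
  ],
  claw=[0.6,0.6,0.6,0.6],
)

```text
clock: 24.8
ee_pos: [445.5, 23.1, 173.5]
eef_rot: [0.222, 0.975, 0.0, 0.0]
ft_force: [0.1, 2.0, 3.7]
opening: 65.6
gripper_force: 15.0
```

Seated. Release, rise, then move aside for a check.

Request:
step_arm(
  linear=[
    [0,0,0],
    [0,0,0],
    [0,0,0],
    [0,0,0],
    [0,0,-1],
    [0,0,-3],
    [0,0,-5],
    [0,0,-7],
    [0,0,-8],
    [0,0,-8],
  ],
  rot=[
    [0,0,0],
    [0,0,0],
    [0,0,0],
    [0,0,0],
    [0,0,0],
    [0,0,0],
    [0,0,0],
    [0,0,0],
    [0,0,0],
    [0,0,0],
  ],
  claw=[0.7,0.85,1,1,1,1,1,1,1,1],
)

```text
clock: 25.8
ee_pos: [445.9, 22.9, 254.6]
eef_rot: [0.222, 0.975, 0.001, 0.001]
ft_force: [-0.0, 0.4, -1.2]
opening: 92.0
gripper_force: 0.0
```

Request:
step_arm(
  linear=[
    [0.8,2,0],
    [2.4,5.5,0],
    [4,9.5,0],
    [5.6,13.5,0],
    [6.8,16.3,0],
    [7.3,17.5,0],
    [7.3,17.5,0],
    [7.3,17.5,0],
    [7.3,17.5,0],
    [7.3,17.5,0],
  ],
  rot=[
    [0,0,0],
    [0,0,0],
    [0,0,0],
    [0,0,0],
    [0,0,0],
    [0,0,0],
    [0,0,0],
    [0,0,0],
    [0,0,0],
    [0,0,0],
  ],
  claw=[1,1,1,1,1,1,1,1,1,1],
)

```text
clock: 26.8
ee_pos: [455.1, 210.7, 253.3]
eef_rot: [0.223, 0.975, -0.0, 0.0]
ft_force: [-0.2, 0.4, 0.6]
opening: 91.9
gripper_force: 0.0
```

```bash
python3 - <<'E'
from h import *
a,b=snap('scene'),snap('top')
r=lambda d,x,y,s:cv2.resize(d['pixels'][y:y+s*3//4,x:x+s],(400,300),interpolation=cv2.INTER_CUBIC)
cv2.imwrite('pics/p6.png',np.hstack([r(a,230,120,100),r(b,140,110,200)])[:,:,::-1])
P=[]
for d in(a,b):
    for k in blobs(d,'yellow'): c=circ(d,k,196);print(c,k.mean(0));P.append(c[:2])
if len(P)==2: print(tri(a,P[0],b,P[1],196))
E
```

```text
[446.16906415  22.53272312  32.59159571] [278.18349582 140.1152507 ]
[444.19602267  25.2529003   32.53868711] [283.24672489 237.77674672]
[445.37064316  24.22160774 196.60337742]
```

View pics/p6.png

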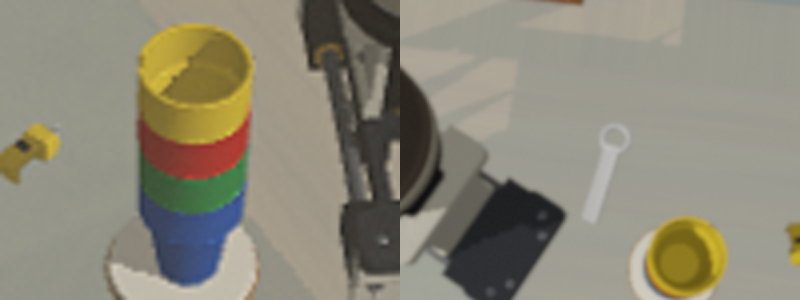

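The nest stands straight and fully seated: the yellow rim measures 196.6 mm, against 196 expected. The gripper is clear of it.

```bash
python3 -c "
from workcell import manip
print(manip.finish_job())"
```

```text
the job is handed in; nothing more can be done
None
```

The four tumblers stand in one upright nest on the white coaster, blue, green, red, yellow from the bottom, with the top rim measured at 196.6 mm (196 expected); the gripper is open and clear, and the job was handed in shortly after 26.8 s, though no verdict was shown.

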